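# Slide the socket tray out of its rack and hold it up level

### The arm

A 6-joint arm with a two-finger parallel gripper is mounted at the origin on the work surface. World frame = base frame: x ahead of the robot, y to its left, z up, the work surface at z = 0. Lengths are in m, angles in rad, forces in N, time in s.
With the tool pointing down it reaches from about 0.3 to 0.95 m from the base axis. Payload 3.1 kg.
Tool frame: the origin (TCP) lies at the very end of the fingers, on their centre line; the grasp point (between the pads) lies 19 mm behind it; y points along the fingers, z is the direction in which the jaws open and shut, and the axes are right-handed (so a half turn about y gives the same grasp; the last joint's range is limited). The gripper opens to 85 mm and grips with 20 to 120 N. Pads are 22 mm wide; open, the fingers measure 114 mm over their backs; the gripper's body (76 mm by 85 mm) begins 54 mm behind the grasp point. The pads swing forward as they close: fully open they stand 13 mm farther back than shut.
Start: joints at [-1.352, 0.308, 1.634, -0, 1.2, -0.07], TCP at [0.178, -0.599, 0.231] pointing down, gripper open.
Joint ranges: [-3.06, 3.06], [-0.79, 1.96], [0.05, 2.63], [-1.19, 4.34], [0.05, 2.64], [-2.94, 2.94]. Speed limits (rad/s): [2.79, 2.79, 3.14, 3.14, 3.14, 3.14].

### API

Orientations are given as a 3x3 rotation matrix whose columns are the frame's x, y, z axes.
In Python, from workcell import * gives the robot as it stands.
- The arm moves only by the tool play_rows, never from a script. Its argument "motion" is text: rows parted by semicolons, each of 7 numbers parted by spaces: the closure, from 0 (fully open) to 1 (shut), then the shift along the tool's x, y, z in cm, then the turn, a rotation vector about the tool's x, y, z in degrees. A call has 1 to 12 rows; each row shifts and turns the commanded pose from where the row before left it, along the tool's axes as they then stand; what a row does not reach is not made up. A row lasts 1/10 s, in which the tool goes at most 50 mm and 8.59 degrees, less where a joint would pass 70% of its speed; a pose out of reach is approached as far as the arm can. A call with a gripper value outside its range is refused whole. The fingers move at their own pace and stop on an object; "squeeze" is the grip in N (left out, the last holds). Time passes only in rows, so rows that do not move let the fingers close. It gives the time, the measured TCP pose, the force and the opening at its end, in the units of the state.
- observe(): the state, without advancing time (a new reading comes with each control period).
- read_camera(name): name is "side" or "top" or "wrist"; returns a dict with "pixels" (420x560x3 uint8, red, green, blue), "K" (3x3 intrinsics, pixels), "eye" and "orientation" of the camera in the world; the wrist camera has in their place "hand_eye" (4x4, takes a point from camera to tool coordinates, whose origin is the TCP and whose axes are the tool frame's). Camera axes: x right, y down, z forward; pixel columns grow to the right and rows downward; lengths in m; the calibration is good to about 2 mm. A picture is of the moment at which its call begins: read the wrist's pose just before it. There is no depth.
- finish_job(): hands the job in, once; it reports no verdict.
The state is a dict: "clock": time; "joints": joint angles; "joint_vel": joint speeds; "tau": joint torques, N m; "position": TCP position; "tool_rot": TCP orientation; "contact_force": force on the tool from outside, world axes, zero at the start; "wrist_torque": the same for the moment, N m; "width": finger opening in m.
Only numpy, scipy, OpenCV 4.12 (cv2) and the standard library are available. Lean on these libraries where they do the work, as an engineer would, in place of code of your own. Each camera call takes 0.05 s, during which the arm holds its last target.

### The job

Take the loaded socket tray by its bridge handle, slide it along the bench out of the open end of its rack (the rack's lips hang over the tray's edges, so it cannot be lifted while it is under them), then lift it and hold it up, close in front of the rack, for the mechanic: still and level, its underside at least 10 cm above the bench, carried by the gripper alone, with all three sockets still in it. Never tip the tray on the way, and leave the other things on the bench where they are. Finish while holding: do not put the tray down or let go.

Things in the scene. Friction and masses are not known exactly. Their poses are not given: they have to be found in the camera images.
- tray: Open steel tray, 180 (its x) x 110 (its y) x 40 mm high, walls and floor 4 mm, split by a lengthwise and a crosswise 4 mm wall into four compartments; with three sockets it weighs 0.55 to 0.85 kg. It stands loose on the bench inside the rack, its x parallel to the rack's x within 1 degree. Origin: centre of its underside; z up.
- tray_handle (a point): Middle of the tray's fixed bridge handle: a straight wooden bar along the tray's x, 166 mm long, 14 mm wide (y), 20 mm high (80 to 100 mm above the tray's underside), on two posts 75 mm fore and aft of the middle. This point is the bar's centre, 90 mm above the tray's underside. Axes as the tray's. The centre of mass of the loaded tray lies within 15 mm of this point fore and aft.
- rack: Dark steel rack bolted to the bench, no base plate (the tray slides on the bench): two rails along its x with inward lips, a stop at the +x end, open at the -x end, which faces the robot (turned up to 0.45 rad either way). Origin on the bench midway between the rails, x towards the stop, z up. 54 mm high; rails' inner faces 116 mm apart; stop's face at x = +100 mm.
- rack_mouth (a point): Middle of the rack's open end, on the bench, at x = -40 mm of the rack; axes as the rack's. Rails and lips begin here. Lips: underside 48 mm above the bench (8 mm over the tray's walls), reaching in to 46 mm from the middle line. At the start the tray's origin is 10 to 45 mm inside (+x of) this point; the tray is free of the lips once its origin is over 90 mm outside (-x of) it.
- socket_l_center (a point): Large steel socket, upright cylinder 38 mm across, 36 mm high, standing loose in a compartment of the tray; point at its centre.
- socket_m_center (a point): Medium steel socket, upright cylinder 32 mm across, 36 mm high, loose in another compartment of the tray; point at its centre.
- socket_s_center (a point): Small steel socket, upright cylinder 26 mm across, 36 mm high, loose in a third compartment of the tray; point at its centre.
- tin: Bystander: closed tin, 60 mm across, 85 mm high, beside the rack on its +y side; origin at the centre of its underside.
- screwdriver: Bystander: screwdriver about 200 mm long lying beside the rack on its -y side; origin under its middle.
- bearing: Bystander: flat steel bearing ring, 52 mm across, 16 mm high, on the bench on the +y side of the tray's way out; origin at the centre of its underside.
- oil_bottle: Bystander: oil bottle, 68 mm across, 170 mm high, on the left of the bench; origin at the centre of its underside.
- mug: Bystander: white mug, 80 mm across, 90 mm high, on the left of the bench; origin at the centre of its underside.
- wood_block: Bystander: wooden block 100 x 60 x 40 mm on the right of the bench; origin at the centre of its underside.
Not all that is in view belongs to the job. What is shaped like the tray but purple or yellow is not meant.

How it is judged:
On the way:
1. the tray is slid along the bench until it is all but out from under the rack's lips, not raised more than 20 mm (x of tray in the frame of rack below -0.115 m and height (world z) of tray below 0.02 m).
At the end, for the whole second after the job is handed in: The gripper still holds the tray (over 1 N): underside at least 95 mm above the bench, level within 0.12 rad (7 degrees), at rest (under 30 mm/s and 0.15 rad/s), its middle within 300 mm sideways of the rack's mouth, not resting on the rack or any other thing, all three sockets inside it (height (world z) of tray above 0.095 m and angle between tray's own z axis and vertical below 0.12 rad and linear speed of tray below 0.03 m/s and angular speed of tray below 0.15 rad/s and contact force between the fingers and tray above 1 N and contact force between tray and rack below 0.2 N and contact force between tray and oil_bottle below 0.2 N and contact force between tray and mug below 0.2 N and contact force between tray and tin below 0.2 N and horizontal distance between tray and rack_mouth below 0.3 m and x of socket_l_center in the frame of tray between -0.09 and 0.09 m and y of socket_l_center in the frame of tray between -0.055 and 0.055 m and z of socket_l_center in the frame of tray between 0 and 0.05 m and x of socket_m_center in the frame of tray between -0.09 and 0.09 m and y of socket_m_center in the frame of tray between -0.055 and 0.055 m and z of socket_m_center in the frame of tray between 0 and 0.05 m and x of socket_s_center in the frame of tray between -0.09 and 0.09 m and y of socket_s_center in the frame of tray between -0.055 and 0.055 m and z of socket_s_center in the frame of tray between 0 and 0.05 m); the arm keeps its last pose, push and grip.
It fails at once if the tray is tipped by more than 0.35 rad (20 degrees) (angle between tray's own z axis and vertical above 0.35 rad).
It fails at once if a bystander is shifted by more than 30 mm or tipped over (distance of any of tin, screwdriver, bearing, oil_bottle, mug, wood_block from where it was at the start of the episode above 0.03 m or angle between any of tin, oil_bottle, mug's own z axis and vertical above 0.5 rad).
It also fails if it takes over 42 s, if anything falls off the work surface, if the arm or the gripper's body presses on something with over 40 N, if the wrist force passes 120 N, or if a joint passes its speed limit or range.

## Working session

There is one attempt and no reset: what is moved stays moved. The work goes in short steps, Python scripts to look and compute and a tool call to move; the robot and the scene stay as the last step left them, time stands still between calls to the robot, and variables do not carry over. Pictures are saved under pics/ and viewed, and the job is handed in when it is done.

Besides the shell and the picture viewer there is one more tool, called after "Emit:" as name(argument=value, ...), one argument or row to a line, values as JSON. play_rows: Moves the arm, as the interface text tells. Its arguments: {"type":"object","properties":{"motion":{"type":"string"},"squeeze":{"type":"number"}},"required":["motion"]}

```bash
mkdir -p pics; ls; python3 - <<'E'
from workcell import *
import cv2
s=observe(); print(s['clock'],s['position'],s['tool_rot'],s['width'],s['contact_force'])
for n in ['side','top']:
    c=read_camera(n); cv2.imwrite(f'pics/{n}0.png',c['pixels'][:,:,::-1]); print(n,c['K'],c['eye'],c['orientation'])
E
```

```text
pics
0.0 [ 0.17780205 -0.59835103  0.23007024] [[-9.58577156e-01 -5.20712690e-04  2.84832520e-01]
 [-2.84832972e-01  2.16168534e-03 -9.58574726e-01]
 [-1.16576259e-04 -9.99997528e-01 -2.22045833e-03]] 0.08558311627821401 [-0.54078836  0.27693144 -0.45173506]
side [[497.04198592   0.         278.96701736]
 [  0.         497.04198592 208.96450942]
 [  0.           0.           1.        ]] [ 0.40344465 -1.29526998  0.81484217] [[ 0.99571345 -0.04967591  0.07801936]
 [-0.09234514 -0.48646498  0.86880619]
 [-0.00520505 -0.87228672 -0.48896705]]
top [[380.92344009   0.         283.43537826]
 [  0.         380.92344009 208.27787245]
 [  0.           0.           1.        ]] [ 0.39206111 -0.01291936  0.94427789] [[ 1.42935068e-03 -9.84536138e-01  1.75175767e-01]
 [-9.99981894e-01 -3.83247464e-04  6.00541867e-03]
 [-5.84541604e-03 -1.75181179e-01 -9.84518860e-01]]
```

View pics/side0.png

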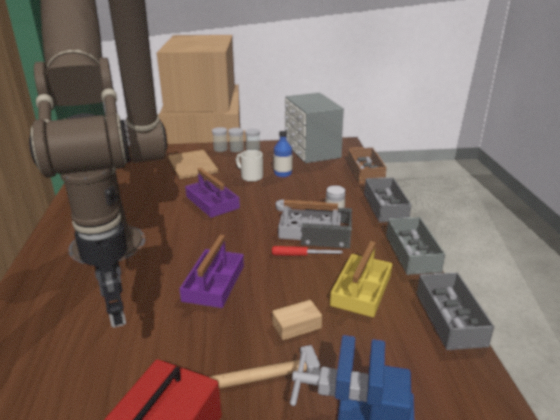

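View pics/top0.png

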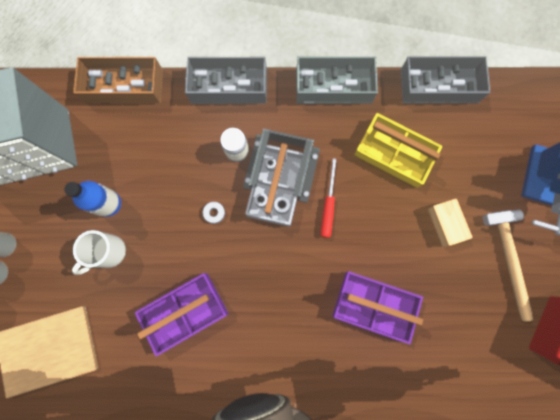

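```bash
python3 - <<'E'
import cv2
a=cv2.imread('pics/top0.png')[110:250,180:360]; cv2.imwrite('pics/topz.png',cv2.resize(a,None,fx=4.2,fy=4.2,interpolation=cv2.INTER_CUBIC))
a=cv2.imread('pics/side0.png')[180:260,260:370]; cv2.imwrite('pics/sidez.png',cv2.resize(a,None,fx=7,fy=7,interpolation=cv2.INTER_CUBIC))
E
```

```text
(no output)
```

View pics/topz.png

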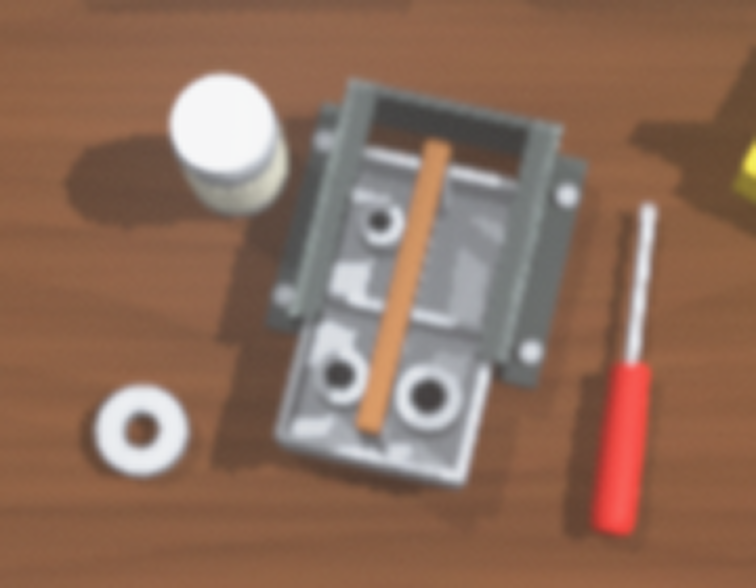

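View pics/sidez.png

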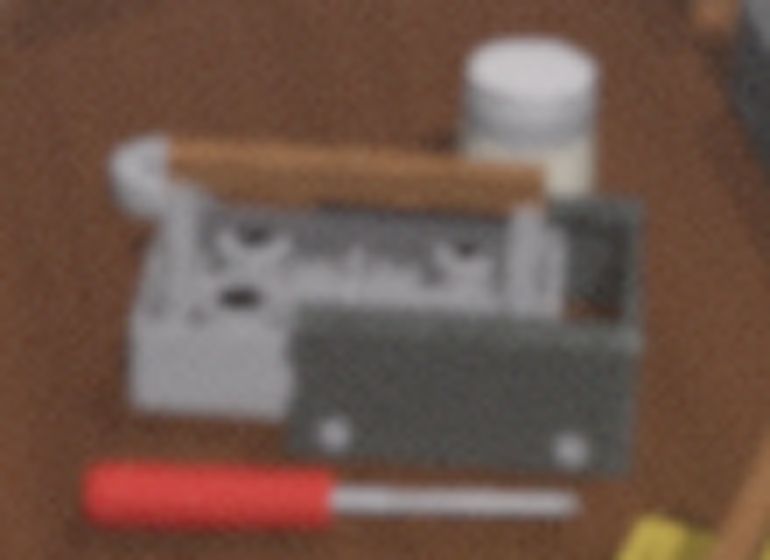

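```bash
cat > h.py <<'E'
from workcell import *
import numpy as np, cv2
def ray(c,px,z):
    R=np.array(c['orientation']); e=np.array(c['eye'])
    d=R@np.linalg.inv(c['K'])@np.array([px[0],px[1],1.]); return e+d*(z-e[2])/d[2]
def raydir(c,px):
    return np.array(c['eye']), np.array(c['orientation'])@np.linalg.inv(c['K'])@np.array([px[0],px[1],1.])
def barmask(im,roi,lo=(5,110,60),hi=(18,255,255)):
    hsv=cv2.cvtColor(im,cv2.COLOR_RGB2HSV); m=cv2.inRange(hsv,lo,hi)
    k=np.zeros_like(m); x0,y0,x1,y1=roi; k[y0:y1,x0:x1]=m[y0:y1,x0:x1]; return k
E
python3 - <<'E'
from h import *
c=read_camera('top'); im=c['pixels']
hsv=cv2.cvtColor(im,cv2.COLOR_RGB2HSV)
for p in [(276,175),(271,200),(225,240),(340,150),(283,150)]: print(p,im[p[1],p[0]],hsv[p[1],p[0]])
m=barmask(im,(255,135,300,220),(5,120,150))
n,l,st,ce=cv2.connectedComponentsWithStats(m); print(st,ce)
i=1+np.argmax(st[1:,4]); ys,xs=np.nonzero(l==i)
r=cv2.minAreaRect(np.stack([xs,ys],1).astype(np.float32)); print(r)
P=np.array([ray(c,(x,y),0.1)[:2] for x,y in zip(xs,ys)])
print('area rect world',cv2.minAreaRect((P*1000).astype(np.float32)),P.mean(0))
u=np.linalg.svd(P-P.mean(0),full_matrices=False)[2][0]; print('yaw',np.arctan2(u[1],u[0]))
q=(P-P.mean(0))@u; print(q.min(),q.max())
# pixel list from zoom (4.2x, offset 180,110), rack lips top z=.054
for nm,p,z in [('railL far',(357,88),.054),('railL near',(305,312),.054),('railR far',(552,128),.054),('railR near',(500,358),.054),('trayNL',(280,440),.04),('trayNR',(464,484),.04),('bearing',(142,430),.016),('sdr top',(630,370),.02),('sdr end',(614,530),.02),('tin',(222,125),.085)]:
    print(nm,ray(c,((p[0]+.5)/4.2+179.5,(p[1]+.5)/4.2+109.5),z).round(4))
s=read_camera('side'); ims=s['pixels']
E
```

```text
(276, 175) [208 148 102] [ 13 130 208]
(271, 200) [215 153 104] [ 13 132 215]
(225, 240) [131  91  66] [ 12 127 131]
(340, 150) [137  94  66] [ 12 132 137]
(283, 150) [204 147  99] [ 14 131 204]
[[     0      0    560    420 234901]
 [   266    144     21     69    299]] [[279.50476584 209.54104921]
 [275.75585284 177.25083612]]
((275.7991027832031, 177.8304443359375), (5.3300957679748535, 70.09075927734375), 13.600542068481445)
area rect world ((614.141357421875, 9.400104522705078), (12.391627311706543, 164.5035858154297), 77.12063598632812) [0.6147223  0.00977415]
yaw 2.910563552331457
-0.0817848288413878 0.0827247453085022
railL far [0.7449 0.0392 0.054 ]
railL near [0.6099 0.0675 0.054 ]
railR far [ 0.7202 -0.0749  0.054 ]
railR near [ 0.583  -0.0438  0.054 ]
trayNL [0.538 0.082 0.04 ]
trayNR [ 0.5127 -0.0234  0.04  ]
bearing [0.5478 0.1659 0.016 ]
sdr top [ 0.5831 -0.1215  0.02  ]
sdr end [ 0.4886 -0.1104  0.02  ]
tin [0.7107 0.1133 0.085 ]
```

Emit:
play_rows(
  motion="0 0 0 0 0 7.3 0; 0 0 0 0 0 7.3 0; 0 0 0 0 0 7.3 0; 0 0 0 0 0 7.3 0; 0 -1.2 0 -2.87 0 0 0; 0 -1.2 0 -2.87 0 0 0; 0 -1.2 0 -2.87 0 0 0; 0 -1.2 0 -2.87 0 0 0; 0 -1.2 0 -2.87 0 0 0; 0 -1.2 0 -2.87 0 0 0; 0 -1.2 0 -2.87 0 0 0; 0 -1.2 0 -2.87 0 0 0",
  squeeze=80,
)

```text
clock: 1.4
position: [0.3224, -0.3949, 0.2311]
tool_rot: [[-0.976, -0.0, -0.219], [0.219, 0.0, -0.976], [0.0, -1.0, -0.0]]
contact_force: [0.2, -1.2, 0.0]
width: 0.0854
```

Emit:
play_rows(
  motion="0 -1.2 0 -2.87 0 0 0; 0 -1.2 0 -2.87 0 0 0; 0 -1.2 0 -2.87 0 0 0; 0 -1.2 0 -2.87 0 0 0; 0 -1.2 0 -2.87 0 0 0; 0 -1.2 0 -2.87 0 0 0; 0 -1.2 0 -2.87 0 0 0; 0 -1.2 0 -2.87 0 0 0; 0 -1.2 0 -2.87 0 0 0; 0 -1.2 0 -2.87 0 0 0; 0 -1.2 0 -2.87 0 0 0; 0 0 0 0 0 0 0",
)

```text
clock: 2.6
position: [0.5215, -0.1143, 0.2313]
tool_rot: [[-0.977, 0.001, -0.215], [0.215, 0.001, -0.977], [-0.001, -1.0, -0.001]]
contact_force: [-0.1, 0.0, -0.2]
width: 0.0853
```

Emit:
play_rows(
  motion="0 -0.8 0 -1.76 0 0 0; 0 -0.8 0 -1.76 0 0 0; 0 -0.8 0 -1.76 0 0 0; 0 -0.8 0 -1.76 0 0 0; 0 -0.8 0 -1.76 0 0 0; 0 -0.8 0 -1.76 0 0 0; 0 -0.8 0 -1.76 0 0 0; 0 -0.8 0 -1.76 0 0 0; 0 0 0 0 0 0 0; 0 0 0 0 0 0 0",
)

```text
clock: 3.6
position: [0.6133, 0.0068, 0.231]
tool_rot: [[-0.976, -0.001, -0.218], [0.218, -0.001, -0.976], [0.001, -1.0, 0.001]]
contact_force: [-0.4, 0.1, 0.3]
width: 0.0855
```

```bash
python3 - <<'E'
from h import *
s=observe(); c=read_camera('wrist'); cv2.imwrite('pics/w1.png',c['pixels'][:,:,::-1])
np.set_printoptions(precision=4,suppress=True)
print(s['position'],s['tool_rot'],s['joints'],c['K'],c['hand_eye'])
E
```

```text
[0.6133 0.0068 0.231 ] [[-0.976  -0.0008 -0.2179]
 [ 0.2179 -0.0005 -0.976 ]
 [ 0.0006 -1.      0.0007]] [-0.0596  0.2866  1.6622 -0.0006  1.1935  1.731 ] [[348.2986   0.     281.2269]
 [  0.     348.2986 210.0465]
 [  0.       0.       1.    ]] [[-0.0009  0.9483  0.3173 -0.0822]
 [-0.     -0.3173  0.9483 -0.1428]
 [ 1.      0.0009  0.0003  0.0003]
 [ 0.      0.      0.      1.    ]]
```

View pics/w1.png

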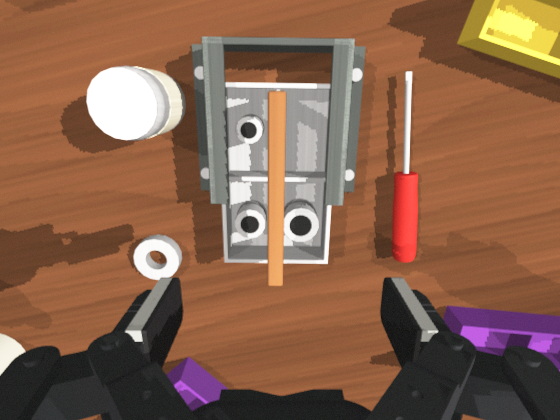

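```bash
cat >> h.py <<'E'
def wristcam():
    s=observe(); c=read_camera('wrist'); T=np.eye(4); T[:3,:3]=s['tool_rot']; T[:3,3]=s['position']
    W=T@np.array(c['hand_eye']); c['eye']=W[:3,3]; c['orientation']=W[:3,:3]; return s,c
E
python3 - <<'E'
from h import *
np.set_printoptions(precision=4,suppress=True)
s,c=wristcam(); im=c['pixels']
m=barmask(im,(255,80,300,300),(5,140,180)); n,l,st,ce=cv2.connectedComponentsWithStats(m); i=1+np.argmax(st[1:,4]); print(st[i])
ys,xs=np.nonzero(l==i)
P=np.array([ray(c,(x,y),0.1)[:2] for x,y in zip(xs,ys)])
r=cv2.minAreaRect((P*1000).astype(np.float32)); print(r)
u=np.linalg.svd(P-P.mean(0),full_matrices=False)[2][0]; print('yaw',np.arctan2(u[1],u[0]))
for nm,p,z in [('L far',(203,38),.054),('L near',(211,204),.054),('R far',(354,39),.054),('R near',(344,205),.054),('trayNL',(222,263),.04),('trayNR',(329,264),.04),('bearing',(158,257),.016)]: print(nm,ray(c,p,z))
d=np.r_[np.array(r[0])/1000,0.071]-s['position']; print('tool shift cm',100*np.array(s['tool_rot']).T@d)
E
```

```text
[ 268   91   17  195 2948]
((615.6286010742188, 10.065340042114258), (12.367000579833984, 164.1638641357422), 76.74360656738281)
yaw 2.9100254659420615
L far [0.7497 0.042  0.054 ]
L near [0.6092 0.076  0.054 ]
R far [ 0.7217 -0.0804  0.054 ]
R near [ 0.5803 -0.0488  0.054 ]
trayNL [0.5395 0.0868 0.04  ]
trayNR [ 0.5135 -0.0242  0.04  ]
bearing [0.5516 0.1627 0.016 ]
tool shift cm [-0.1925 15.9972 -0.4293]
```

Emit:
play_rows(
  motion="0 -0.2 0 -0.4 0 0.6 0; 0 0 2 0 0 0 0; 0 0 2 0 0 0 0; 0 0 2 0 0 0 0; 0 0 2 0 0 0 0; 0 0 2 0 0 0 0; 0 0 2 0 0 0 0; 0 0 2 0 0 0 0; 0 0 1 0 0 0 0; 0 0 1 0 0 0 0; 0 0 0 0 0 0 0; 0 0 0 0 0 0 0",
)

```text
clock: 4.9
position: [0.6165, 0.0097, 0.0718]
tool_rot: [[-0.973, 0.001, -0.229], [0.229, -0.0, -0.973], [-0.001, -1.0, -0.0]]
contact_force: [0.3, 0.3, -0.2]
width: 0.0854
```

```bash
python3 - <<'E'
from h import *
s,c=wristcam(); cv2.imwrite('pics/w2.png',c['pixels'][:,:,::-1]); print(s['position'],s['contact_force'],s['tool_rot'])
E
```

```text
[0.61648653 0.00972137 0.07178749] [ 0.34276557  0.30875702 -0.19984508] [[-9.73316538e-01  8.42140687e-04 -2.29465048e-01]
 [ 2.29465080e-01 -5.93277926e-05 -9.73316893e-01]
 [-8.33283411e-04 -9.99999644e-01 -1.35497158e-04]]
```

View pics/w2.png

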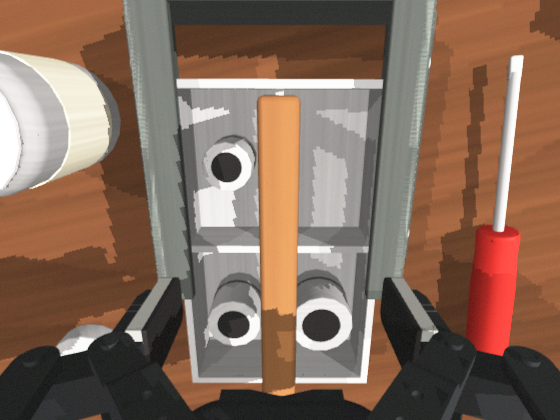

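Bar runs centrally (column ~280) between the open fingers (180 and 383). Closing.

Emit:
play_rows(
  motion="0.5 0 0 0 0 0 0; 0.6 0 0 0 0 0 0; 0.7 0 0 0 0 0 0; 0.8 0 0 0 0 0 0; 0.9 0 0 0 0 0 0; 1 0 0 0 0 0 0; 1 0 0 0 0 0 0; 1 0 0 0 0 0 0; 1 0 0 0 0 0 0; 1 0 0 0 0 0 0",
  squeeze=90,
)

```text
clock: 5.95
position: [0.6164, 0.0104, 0.0715]
tool_rot: [[-0.973, 0.001, -0.229], [0.229, 0.001, -0.973], [-0.001, -1.0, -0.001]]
contact_force: [0.3, 4.0, 0.9]
width: 0.0125
```

Emit:
play_rows(
  motion="1 0.3 0 0 0 0 0; 1 0.6 0 0 0 0 0; 1 0.8 0 0 0 0 0; 1 0.8 0 0 0 0 0; 1 0.5 0 0 0 0 0; 1 0 0 0 0 0 0",
)

```text
clock: 6.55
position: [0.5856, 0.0164, 0.0714]
tool_rot: [[-0.973, -0.002, -0.229], [0.229, -0.001, -0.973], [0.001, -1.0, 0.001]]
contact_force: [1.4, -0.7, 1.0]
width: 0.0127
```

```bash
python3 - <<'E'
from h import *
s,c=wristcam(); cv2.imwrite('pics/w3.png',c['pixels'][:,:,::-1]); print(s['position'],s['contact_force'],s['wrist_torque'])
E
```

```text
[0.58555513 0.01639321 0.07138312] [ 1.40140091 -0.69045276  0.97506144] [-0.32119111 -0.2840434   0.0442829 ]
```

View pics/w3.png

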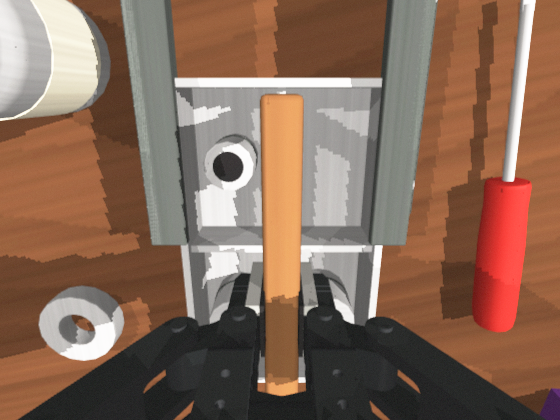

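The tray follows the gripper (back wall still at row 82), and the forces are small. The bearing is clear. I'll keep sliding.

Emit:
play_rows(
  motion="1 0.6 0 0 0 0 0; 1 1.1 0 0 0 0 0; 1 1.1 0 0 0 0 0; 1 1.1 0 0 0 0 0; 1 1.1 0 0 0 0 0; 1 1.1 0 0 0 0 0; 1 1.1 0 0 0 0 0; 1 1.1 0 0 0 0 0; 1 1.1 0 0 0 0 0; 1 0.8 0 0 0 0 0; 1 0.4 0 0 0 0 0; 1 0 0 0 0 0 0",
)

```text
clock: 7.8
position: [0.4824, 0.0413, 0.0714]
tool_rot: [[-0.973, -0.002, -0.229], [0.229, 0.0, -0.973], [0.002, -1.0, 0.0]]
contact_force: [0.9, -0.4, 2.8]
width: 0.0127
```

```bash
python3 - <<'E'
from h import *
s,c=wristcam(); cv2.imwrite('pics/w4.png',c['pixels'][:,:,::-1]); print(s['position'],s['contact_force'],s['wrist_torque'])
t=read_camera('top'); cv2.imwrite('pics/top4.png',cv2.resize(t['pixels'][110:320,130:370,::-1],None,fx=2.8,fy=2.8))
E
```

```text
[0.48240792 0.04128652 0.07136972] [ 0.88995616 -0.44850011  2.83308681] [-0.10546603 -0.17381552  0.0389162 ]
```

View pics/w4.png

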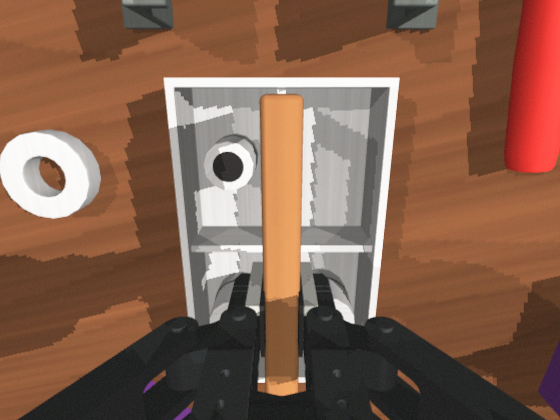

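View pics/top4.png

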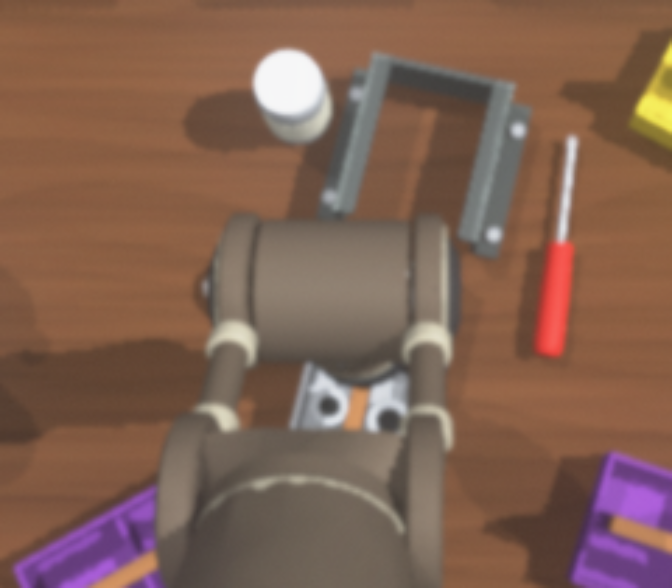

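The tray's far wall (row 82) is clear of the rail ends (row 28). I'll start with a small test lift.

Emit:
play_rows(
  motion="1 0 0 0 0 0 0; 1 0 0 0 0 0 0; 1 0 -0.3 0 0 0 0; 1 0 -0.5 0 0 0 0; 1 0 -0.6 0 0 0 0; 1 0 -0.6 0 0 0 0; 1 0 0 0 0 0 0; 1 0 0 0 0 0 0; 1 0 0 0 0 0 0",
  squeeze=110,
)

```text
clock: 8.8
position: [0.4833, 0.041, 0.0911]
tool_rot: [[-0.973, -0.001, -0.229], [0.229, 0.0, -0.973], [0.001, -1.0, 0.0]]
contact_force: [-0.6, -0.1, -7.9]
width: 0.0121
```

```bash
python3 - <<'E'
from h import *
s,c=wristcam(); cv2.imwrite('pics/w5.png',c['pixels'][:,:,::-1]); print(s['position'],s['contact_force'],s['wrist_torque'])
E
```

```text
[0.48331838 0.04098109 0.09112605] [-0.61912471 -0.13403606 -7.91650855] [-0.00133551 -0.06279545  0.05335159]
```

View pics/w5.png

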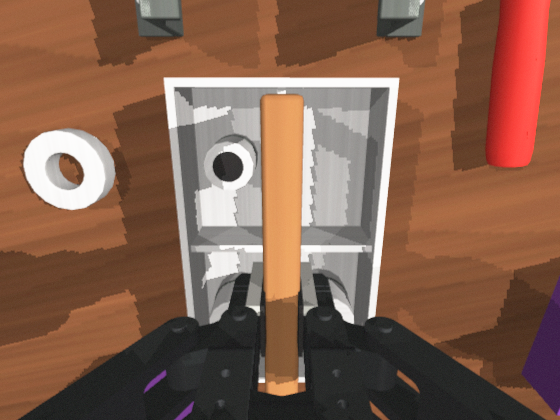

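The force is -7.9 N, so the gripper carries the full weight. The tray looks unchanged relative to the gripper, with no tilt.

Emit:
play_rows(
  motion="1 0 -0.5 0 0 0 0; 1 0 -1 0 0 0 0; 1 0 -1.3 0 0 0 0; 1 0 -1.5 0 0 0 0; 1 0 -1.5 0 0 0 0; 1 0 -1.5 0 0 0 0; 1 0 -1.4 0 0 0 0; 1 0 -1.2 0 0 0 0; 1 0 -0.8 0 0 0 0; 1 0 -0.3 0 0 0 0; 1 0 0 0 0 0 0; 1 0 0 0 0 0 0",
)

```text
clock: 10.05
position: [0.483, 0.041, 0.2006]
tool_rot: [[-0.973, -0.002, -0.229], [0.229, -0.0, -0.973], [0.001, -1.0, 0.0]]
contact_force: [0.3, 0.0, -7.8]
width: 0.0123
```

Emit:
play_rows(
  motion="1 0 0 0 0 0 0; 1 0 0 0 0 0 0; 1 0 0 0 0 0 0; 1 0 0 0 0 0 0; 1 0 0 0 0 0 0",
)

```text
clock: 10.55
position: [0.4836, 0.041, 0.2012]
tool_rot: [[-0.973, -0.0, -0.229], [0.229, -0.0, -0.973], [0.0, -1.0, 0.0]]
contact_force: [-0.1, -0.2, -7.9]
width: 0.0119
```

```bash
python3 - <<'E'
from h import *
s,c=wristcam(); cv2.imwrite('pics/w6.png',c['pixels'][:,:,::-1]); print(s['clock'],s['position'],s['contact_force'],s['wrist_torque'],s['width'],s['joint_vel'])
t=read_camera('side'); cv2.imwrite('pics/s6.png',cv2.resize(t['pixels'][100:320,120:400,::-1],None,fx=2.7,fy=2.7,interpolation=cv2.INTER_CUBIC))
E
```

```text
10.55 [0.48361959 0.04097664 0.20119062] [-0.12033693 -0.1897175  -7.93376963] [-0.06567265 -0.12539485 -0.00636214] 0.011884105346451035 [ 2.43736222e-05 -2.54529159e-03  1.27397229e-03  6.83158084e-04
  7.14144567e-04  5.97146683e-04]
```

View pics/w6.png

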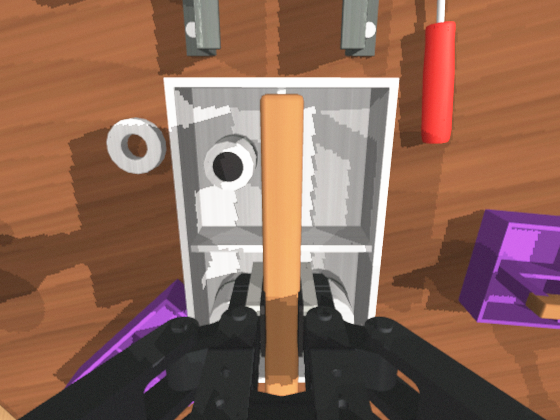

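View pics/s6.png

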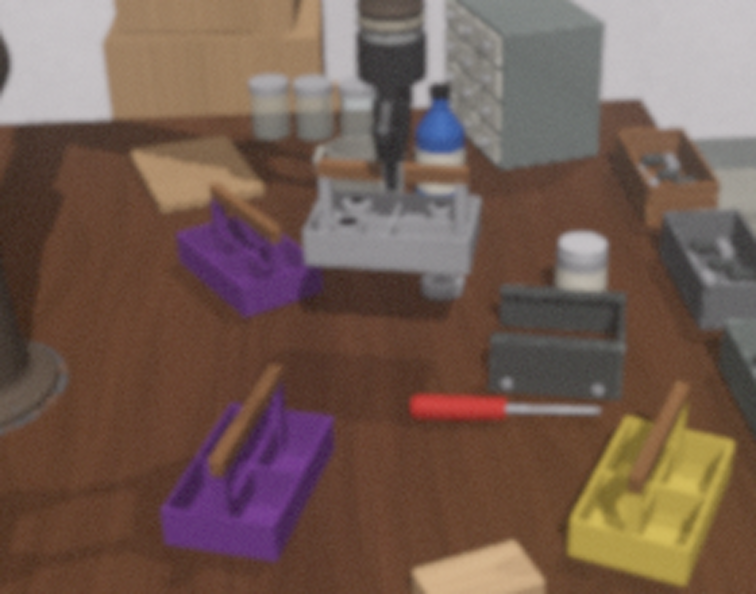

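The tray hangs level, about 13 cm up and clear of the rack. The small socket is visible at (230,165) in the wrist view, and all three sit inside the tray in the side view. Bystanders haven't moved.

```bash
python3 -c "
from workcell import *
print(finish_job())"
```

```text
the job is handed in; nothing more can be done
None
```

I slid the tray about 13.5 cm along the bench, out past the rack's lips, then lifted it and handed the job in still holding it. `finish_job()` gave no verdict, so what follows is my own last checks.

- **Height:** the tool rose about 13 cm from where it gripped the handle, so the tray's underside should be about 13 cm above the bench.
- **Hold:** I set the grip to 110 N. The wrist force stayed steady at −7.9 N, about 0.8 kg, which fits the loaded tray's weight range and means the gripper carries it alone.
- **Level and still:** the tray's position in the wrist image did not change during the lift, and joint speeds were close to zero. I judged level by eye and did not measure the angle.
- **Position:** about 12 cm from the rack's mouth, by calculation.
- **Sockets:** the small one was clear in the last wrist image. The large and medium ones were partly hidden by the fingers there, but showed in the side view.
- **Other things on the bench:** the bystanders looked unmoved, judged by eye. The mug and oil bottle were partly hidden behind the tray in the last side view.

No check failed. The one mismatch was the finger opening, which read 12 mm on the 14 mm bar, even though it held without slipping.

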